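# Crack loose a left-hand shaft nut

## Robot

A 6-joint arm with a two-finger parallel gripper is mounted at the origin on the work surface. World frame = base frame: x ahead of the robot, y to its left, z up, the work surface at z = 0. Lengths are in m, angles in rad, forces in N, time in s.
With the tool pointing down it reaches from about 0.25 to 0.775 m from the base axis. Payload 4 kg.
Tool frame: the origin (TCP) lies at the centre of the arm's flange, where the gripper is bolted on; the fingertips stand ahead of it and the grasp point (between the pads) lies 180 mm ahead of it (robot.tcp_to_tips is the z of the fingertips in the tool frame, in m); z points along the fingers, y is the direction in which the jaws open and shut (so a half turn about z gives the same grasp; the last joint's range is limited). The gripper opens to 94 mm and grips with 3 to 60 N. Pads are 16 mm wide; open, the fingers measure 119 mm over their backs; the gripper's body (75 mm by 177 mm) begins 78 mm behind the grasp point.
Start: joints at [1.185, 0.087, 1.371, -0, 1.684, -0.103], TCP at [0.153, 0.528, 0.405] pointing down, gripper open.
Joint ranges: [-3.1, 3.1], [-0.76, 2.03], [0.27, 2.55], [-1.08, 4.22], [0.17, 2.65], [-2.57, 2.57]. Speed limits (rad/s): [2.79, 2.79, 3.14, 3.14, 3.14, 3.14].

## Interface

Orientations are given as [roll, pitch, yaw] about the fixed x, y, z axes, in that order (R = Rz(yaw) Ry(pitch) Rx(roll)).
In Python, from bench import robot gives the robot as it stands.
- The arm moves only by the tool move_arm, never from a script. Its argument "increments" is a list that holds one entry, the list of rows, each a list of 7 numbers: the opening, from 0 (shut) to 1 (fully open), then the shift along the tool's x, y, z as a fraction of full scale, then the turn, a rotation vector about the tool's x, y, z as a fraction of full scale. In form: [[[jaw, dx, dy, dz, rx, ry, rz], ...]]. A call has 1 to 8 rows; each row is the pose to reach, as a shift and turn from the pose commanded when the call began, along the tool's axes at that moment; what a row does not reach only later rows make up. Full scale, the value 1, is 0.1 m for a shift and pi/2 rad for a turn. A row lasts 1/12 s, in which the tool goes at most 41.7 mm and 7.16 degrees, less where a joint would pass 70% of its speed; a pose out of reach is approached as far as the arm can. A call with a number of a shift or a turn outside -1 to 1 is refused whole. A call with a gripper value outside its range is refused whole. The fingers move at their own pace and stop on an object; the grip force is fixed at half the most. Time passes only in rows, so rows that repeat a pose let the fingers close. It gives the time, the measured TCP pose, the force and the opening at its end, in the units of the state.
- robot.get_obs(): the state, without advancing time (a new reading comes with each control period).
- robot.snapshot(name): name is "side" or "top"; returns (picture, depth): 384x512x3 uint8, red, green, blue; 384x512 float32, m along the optical axis (not along the pixel's ray), 0 where there is no reading.
- robot.camera_params(name): a dict with "mtx" (3x3 intrinsics, pixels), "R" (3x3) and "t" (3): a world point X has camera coordinates R X + t. Camera axes: x right, y down, z forward; pixel columns grow to the right and rows downward; lengths in m; the calibration is good to about 2 mm. A picture is of the moment at which its call begins. camera_params takes no time and is no camera call.
- robot.close_job(): hands the job in, once; it reports no verdict.
The state is a dict: "time": time; "joint_positions": joint angles; "qvel": joint speeds; "joint_torque": joint torques, N m; "tool_pos": TCP position; "ee_rot": TCP orientation; "wrist_force": force on the tool from outside, world axes, zero at the start; "wrist_torque": the same for the moment, N m; "width": finger opening in m.
Only numpy, scipy, OpenCV 4.12 (cv2) and the standard library are available. Lean on these libraries where they do the work, as an engineer would, in place of code of your own. Each camera call takes 0.05 s, during which the arm holds its last target.

## Task

The shaft nut of the green pulley has a left-hand thread. Using the socket spanner that already sits on it, loosen that nut by a quarter turn, without tightening it on the way, and let go of the spanner. Do not turn the nut of the rusty brown pulley.

Things in the scene. Friction and masses are not known exactly. Their poses are not given: they have to be found in the camera images.
- green_hub (a point): Point on the green pulley's upright shaft axis, level with the spanner bar, 115 mm above the bench. Fixed V-belt pulley, 170 mm across, lying flat 30 to 64 mm above the bench on a grey cast stand; hub 58 mm across to 72 mm high; above it the nut and a steel socket 33 mm across, up to 128 mm. The two pulleys stand left and right, either way round.
- green_grip (a point): Point near the middle of the black handle of the green pulley's spanner, 130 mm out from the shaft axis. Round level bar 22 mm across, 85 to 190 mm out from the axis, centre line 115 mm above the bench, free space beneath; red band near the outer end. x points outward along the bar, z up. It swings level about the shaft with the nut; at first it points between straight ahead and left.
- green_nut (a joint): Turn of the green pulley's nut with its spanner, rad: 0 at the start (tight), growing clockwise seen from above, which loosens this left-hand thread; anticlockwise tightens it (stop at -0.30). Stiff: 0.9 N m of friction, some 7 N at green_grip; stays where it is left. A quarter turn is 1.57.
- rusty_nut (a joint): Turn of the nut of the rusty brown pulley, otherwise the same and with an equal spanner, its bar pointing away from the robot; rad, 0 at the start, growing clockwise seen from above. To be left alone.

How it is judged:
By the outcome, as a careful person would: the job done as asked, in the order asked, and still so for the second after the job is handed in, with the robot touching nothing.
It also fails if it takes over 40 s, if anything falls off the work surface, if the arm or the gripper's body presses on something with over 40 N, if the wrist force passes 120 N, or if a joint passes its speed limit or range.

## Working session

There is one attempt and no reset: what is moved stays moved. The work goes in short steps, Python scripts to look and compute and a tool call to move; the robot and the scene stay as the last step left them, time stands still between calls to the robot, and variables do not carry over. Pictures are saved under pics/ and viewed, and the job is handed in when it is done.

Besides the shell and the picture viewer there is one more tool, called after "Request:" by a JSON object that holds its "op" and its "data". move_arm: Moves the arm, as the interface text tells. Its arguments: {"type":"object","properties":{"increments":{"type":"array","items":{"type":"array","items":{"type":"array","items":{"type":"number","minimum":-1,"maximum":1}}}}},"required":["increments"]}

```bash
mkdir -p pics; ls
python3 - <<'E'
from bench import robot
import cv2,numpy as np
for n in("side","top"):
    p,d=robot.snapshot(n); cv2.imwrite(f"pics/{n}0.png",p[:,:,::-1]); np.save(f"{n}0.npy",d)
    c=robot.camera_params(n);print(n,c)
o=robot.get_obs();print({k:np.round(v,3) for k,v in o.items()}, robot.tcp_to_tips)
E
```

```text
pics
side {'mtx': array([[462.34445174,   0.        , 258.98578547],
       [  0.        , 462.34445174, 191.15014897],
       [  0.        ,   0.        ,   1.        ]]), 'R': array([[ 0.72075449, -0.69298276,  0.01696634],
       [-0.53574445, -0.57241245, -0.62074301],
       [ 0.43987595,  0.43831369, -0.78383051]]), 't': array([-0.32276218,  0.35712995,  0.73020848])}
top {'mtx': array([[482.48025921,   0.        , 260.64100045],
       [  0.        , 482.48025921, 198.82628219],
       [  0.        ,   0.        ,   1.        ]]), 'R': array([[-0.02855235, -0.99948045,  0.01495291],
       [-0.98799962,  0.02594644, -0.1522614 ],
       [ 0.15179432, -0.01912089, -0.98822714]]), 't': array([0.06594775, 0.50496679, 1.18180489])}
{'time': np.float64(0.1), 'joint_positions': array([ 1.185,  0.088,  1.372, -0.   ,  1.684, -0.103]), 'qvel': array([ 0.001, -0.001, -0.004,  0.002,  0.   , -0.   ]), 'joint_torque': array([ 3.0000e-03, -3.4125e+01, -3.0330e+01,  7.2000e-02,  3.0000e-02,
       -0.0000e+00]), 'tool_pos': array([0.153, 0.528, 0.404]), 'ee_rot': array([-3.14 , -0.   ,  2.859]), 'wrist_force': array([ 0.355,  0.001, -0.56 ]), 'wrist_torque': array([ 0.028, -0.019,  0.004]), 'width': np.float64(0.094)} 0.1992
```

View pics/side0.png

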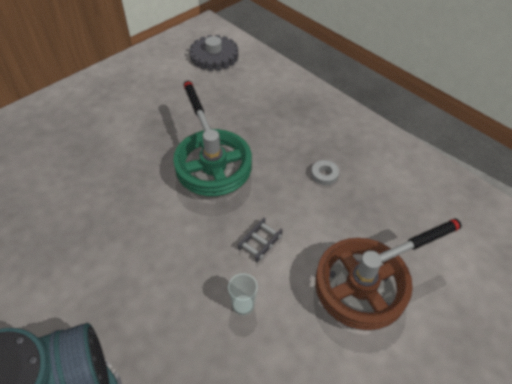

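View pics/top0.png

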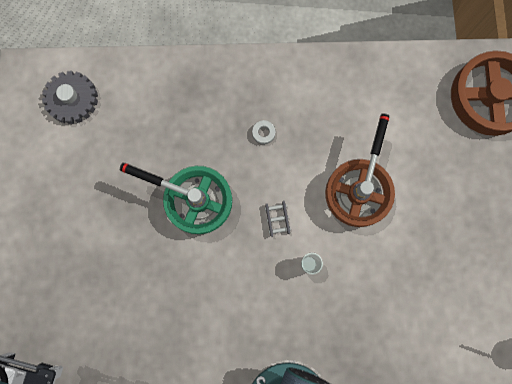

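The side view shows the green pulley at about (213,162), with its spanner end at (187,84). In the top view the hub is at about (195,195) and the red end at about (124,167). Next I'll enlarge both views to triangulate.

Run:
```python
import cv2,numpy as np
a=cv2.imread("pics/side0.png")[70:170,165:265]; b=cv2.imread("pics/top0.png")[150:240,110:240]
cv2.imwrite("pics/s1.png",cv2.resize(a,None,fx=6,fy=6,interpolation=cv2.INTER_CUBIC))
cv2.imwrite("pics/t1.png",cv2.resize(b,None,fx=6,fy=6,interpolation=cv2.INTER_CUBIC))
```

```text
(no output)
```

View pics/s1.png

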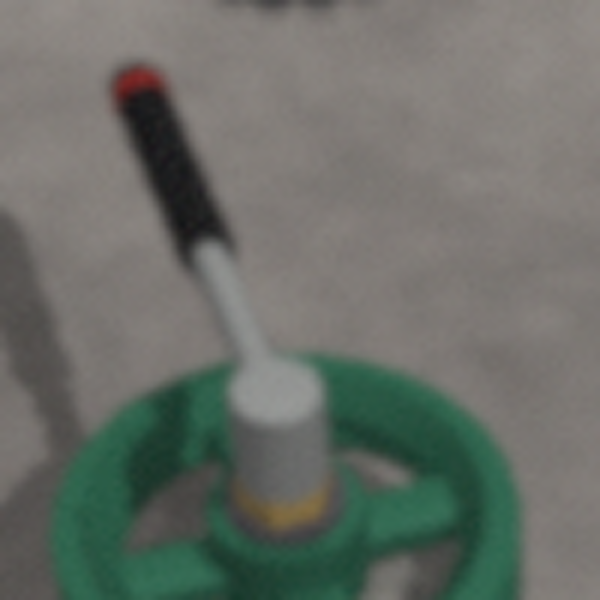

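View pics/t1.png

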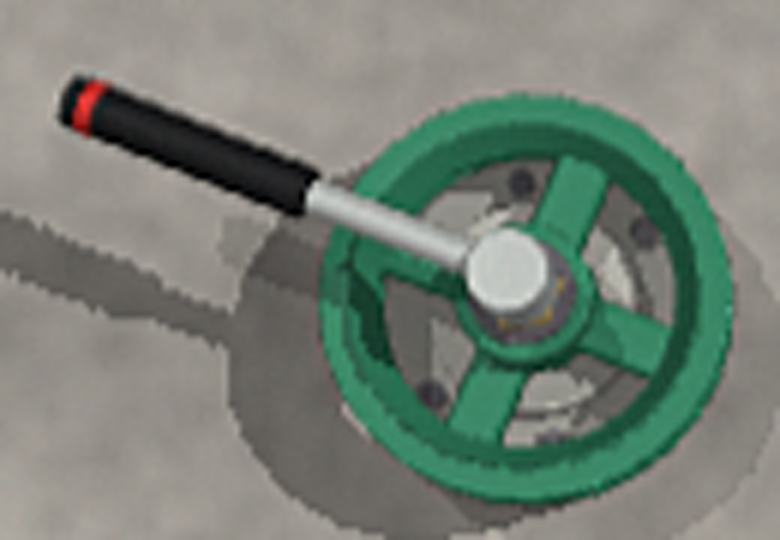

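Read from the enlarged crops. Side: socket top at (278,392), handle's inner end at (211,250), red band at (141,85). Top: socket top at (506,270), handle's inner end at (308,193), red band at (90,107).

```bash
cat > tri.py <<'E'
import cv2,numpy as np
from bench import robot
C={n:robot.camera_params(n) for n in("side","top")}
P={n:c["mtx"]@np.c_[c["R"],c["t"]] for n,c in C.items()}
def tri(s,t):
    X=cv2.triangulatePoints(P["side"],P["top"],np.array(s,float),np.array(t,float))[:,0];X=X[:3]/X[3]
    e=[]
    for n,p in(("side",s),("top",t)):
        q=P[n]@np.r_[X,1];e.append(np.round(q[:2]/q[2]-p,1))
    return X,e
def onplane(n,p,z):
    c=C[n];r=c["R"].T@np.linalg.inv(c["mtx"])@[p[0],p[1],1];o=-c["R"].T@c["t"]
    return o+r*(z-o[2])/r[2]
E
python3 - <<'E'
from tri import *
s=lambda x,y:(165+(x+.5)/6-.5,70+(y+.5)/6-.5)
t=lambda x,y:(110+(x+.5)/6-.5,150+(y+.5)/6-.5)
for n,a,b,z in(("sock",s(278,392),t(506,270),.128),("inner",s(211,250),t(308,193),.115),("band",s(141,85),t(90,107),.115)):
    X,e=tri(a,b);print(n,X.round(4),e,onplane("side",a,z).round(4),onplane("top",b,z).round(4))
E
```

```text
sock [0.5077 0.2088 0.1291] [array([-0.6,  0.1]), array([ 0.2, -0.4])] [0.5095 0.2092 0.128 ] [0.5069 0.2095 0.128 ]
inner [0.5418 0.2873 0.1207] [array([-0.6,  0.1]), array([ 0.2, -0.4])] [0.5466 0.2921 0.115 ] [0.542 0.289 0.115]
band [0.5775 0.3718 0.126 ] [array([-0.6,  0.1]), array([ 0.3, -0.4])] [0.5864 0.3829 0.115 ] [0.5789 0.3753 0.115 ]
```

The heights agree with the text: socket top at 129 mm, bar top surface at 121 to 126 mm. The hub is at about (0.508, 0.209) and the bar points at about 66.6°. I'll write a helper that works out the increments.

```bash
cat > plan.py <<'E'
import numpy as np
from scipy.spatial.transform import Rotation as Rn
from bench import robot
H=np.array([.508,.2091]);A0=np.deg2rad(66.7)
def grip(turn,r=.13,z=.295):
    a=A0-turn; return np.r_[H+r*np.array([np.cos(a),np.sin(a)]),z], a+np.pi
def row(p,R,tp,tyaw):
    Rt=Rn.from_euler('xyz',[np.pi,0,tyaw])
    return np.r_[R.inv().apply(tp-p)/.1,(R.inv()*Rt).as_rotvec()/(np.pi/2)]
def cur():
    o=robot.get_obs();return o["tool_pos"],Rn.from_euler('xyz',o["ee_rot"])
E
python3 - <<'E'
from plan import *
p,R=cur();tp,ty=grip(0,z=.404)
print(tp,np.degrees(ty),row(p,R,tp,ty).round(3))
# 5 equal legs from the nominal pose
q,Y=p.copy(),R.as_euler('xyz')[2];d=(tp-p)/5;dy=((ty-Y+np.pi)%(2*np.pi)-np.pi)/5
for i in range(5):
    Rc=Rn.from_euler('xyz',[np.pi,0,Y]);print(row(q,Rc,q+d,Y+dy).round(3));q=q+d;Y+=dy
E
```

```text
[0.55942092 0.32849803 0.404     ] 246.70000000000002 [-4.455e+00 -7.830e-01 -3.000e-03 -1.000e-03 -1.000e-03 -9.210e-01]
[-0.891 -0.157 -0.001  0.     0.    -0.184]
[-0.809 -0.404 -0.001  0.     0.    -0.184]
[-0.66  -0.619 -0.001  0.     0.    -0.184]
[-0.456 -0.781 -0.001  0.     0.    -0.184]
[-0.214 -0.879 -0.001  0.     0.    -0.184]
```

Request:
{"op": "move_arm", "data": {"increments": [[[1,-0.45,-0.08,0,0,0,-0.09],[1,-0.891,-0.157,0,0,0,-0.184],[1,-0.891,-0.157,0,0,0,-0.184],[1,-0.891,-0.157,0,0,0,-0.184]]]}}

```text
time: 0.43
tool_pos: [0.2371, 0.4869, 0.404]
ee_rot: [-3.14, 0.0, -3.138]
wrist_force: [-0.6, 0.3, -0.2]
width: 0.0942
```

Request:
{"op": "move_arm", "data": {"increments": [[[1,-0.809,-0.404,0,0,0,-0.184],[1,-0.809,-0.404,0,0,0,-0.184],[1,-0.809,-0.404,0,0,0,-0.184],[1,-0.809,-0.404,0,0,0,-0.184]]]}}

```text
time: 0.77
tool_pos: [0.3177, 0.4474, 0.404]
ee_rot: [-3.141, -0.001, -2.85]
wrist_force: [-0.8, -0.0, -0.0]
width: 0.0941
```

Request:
{"op": "move_arm", "data": {"increments": [[[1,-0.66,-0.619,0,0,0,-0.184],[1,-0.66,-0.619,0,0,0,-0.184],[1,-0.66,-0.619,0,0,0,-0.184],[1,-0.66,-0.619,0,0,0,-0.184]]]}}

```text
time: 1.1
tool_pos: [0.3982, 0.4079, 0.4039]
ee_rot: [3.142, -0.001, -2.561]
wrist_force: [-0.4, 0.2, 0.2]
width: 0.0944
```

Request:
{"op": "move_arm", "data": {"increments": [[[1,-0.456,-0.781,0,0,0,-0.184],[1,-0.456,-0.781,0,0,0,-0.184],[1,-0.456,-0.781,0,0,0,-0.184],[1,-0.456,-0.781,0,0,0,-0.184]]]}}

```text
time: 1.43
tool_pos: [0.4786, 0.3685, 0.4039]
ee_rot: [3.14, -0.001, -2.272]
wrist_force: [-1.1, 0.1, 0.7]
width: 0.0938
```

Request:
{"op": "move_arm", "data": {"increments": [[[1,-0.214,-0.879,0,0,0,-0.184],[1,-0.214,-0.879,0,0,0,-0.184],[1,-0.214,-0.879,0,0,0,-0.184],[1,-0.214,-0.879,0,0,0,-0.184],[1,-0.214,-0.879,0,0,0,-0.184]]]}}

```text
time: 1.85
tool_pos: [0.5577, 0.33, 0.4045]
ee_rot: [3.139, 0.0, -1.981]
wrist_force: [-0.1, 0.5, 0.0]
width: 0.0936
```

Run:
```python
from plan import *
import cv2
p,R=cur();tp,ty=grip(0,z=.404)
o=robot.get_obs();print(o["time"],p.round(4),R.as_euler('xyz',True).round(2),o["joint_positions"].round(3),row(p,R,tp,ty).round(3))
for n in("side","top"):
    cv2.imwrite(f"pics/{n}2.png",robot.snapshot(n)[0][:,:,::-1])
a=cv2.imread("pics/side2.png")[20:220,130:330];b=cv2.imread("pics/top2.png")[90:290,80:280]
cv2.imwrite("pics/c2.png",cv2.resize(np.hstack([a,b]),None,fx=2,fy=2,interpolation=cv2.INTER_CUBIC))
```

```text
1.85 [0.5577 0.33   0.4045] [ 1.7987e+02  1.0000e-02 -1.1350e+02] [ 4.460e-01  3.090e-01  1.111e+00  2.000e-03  1.723e+00 -2.285e+00] [ 0.007 -0.022  0.005  0.001  0.    -0.002]
```

View pics/c2.png

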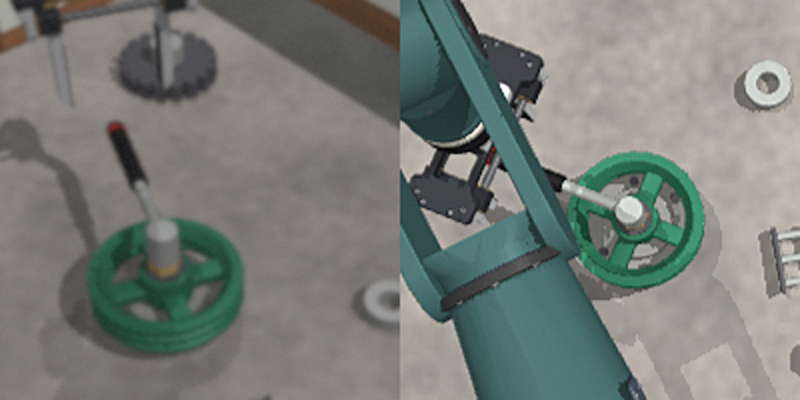

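The top view shows the jaws straddling the black handle. I'll bias the grasp about 4 mm to the clockwise side, so that closing can't nudge the nut tighter, and then descend.

Run:
```python
from plan import *
p,R=cur();tp,ty=grip(0.03,z=.33)
print(row(p,R,tp,ty).round(3))
```

```text
[ 0.007 -0.066  0.751  0.001  0.     0.018]
```

Request:
{"op": "move_arm", "data": {"increments": [[[1,0.007,-0.065,0,0,0,0.018],[1,0.007,-0.065,0.35,0,0,0.018],[1,0.007,-0.065,0.75,0,0,0.018],[1,0.007,-0.065,0.75,0,0,0.018],[1,0.007,-0.065,0.75,0,0,0.018],[1,0.007,-0.065,0.75,0,0,0.018]]]}}

```text
time: 2.45
tool_pos: [0.565, 0.3256, 0.332]
ee_rot: [-3.14, 0.002, -2.008]
wrist_force: [0.2, 0.7, 0.5]
width: 0.0941
```

Run:
```python
from plan import *
import cv2
a=robot.snapshot("side")[0][40:190,130:330];cv2.imwrite("pics/c3.png",cv2.resize(a[:,:,::-1],None,fx=4,fy=4,interpolation=cv2.INTER_CUBIC))
p,R=cur();tp,ty=grip(0.03)
print(p.round(4),R.as_euler('xyz',True).round(2),row(p,R,tp,ty).round(3))
```

```text
[0.5654 0.3257 0.3335] [-179.78    0.27 -115.03] [ 0.001  0.028  0.385 -0.002  0.003 -0.   ]
```

View pics/c3.png

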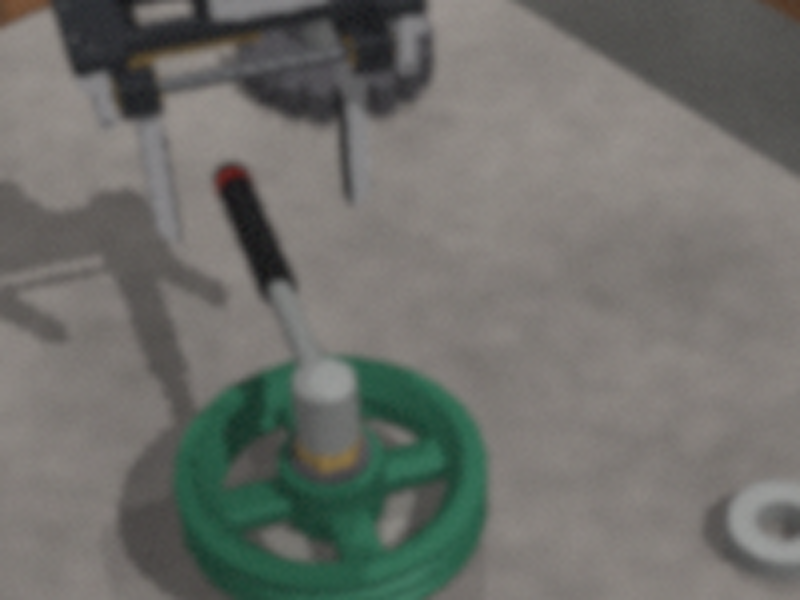

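The fingertips, at crop (170,240) and (350,200), straddle the handle as intended. I'll descend to grasp height now.

Request:
{"op": "move_arm", "data": {"increments": [[[1,0,0.01,0.2,0,0,0],[1,0,0.01,0.37,0,0,0],[1,0,0.01,0.37,0,0,0],[1,0,0.01,0.37,0,0,0]]]}}

```text
time: 2.83
tool_pos: [0.5645, 0.3258, 0.2949]
ee_rot: [-3.14, 0.002, -2.008]
wrist_force: [1.5, 0.1, 0.6]
width: 0.094
```

Run:
```python
from plan import *
import cv2
a=robot.snapshot("side")[0][40:190,130:330];cv2.imwrite("pics/c4.png",cv2.resize(a[:,:,::-1],None,fx=4,fy=4,interpolation=cv2.INTER_CUBIC))
p,R=cur();tp,ty=grip(0.03)
print(p.round(4),R.as_euler('xyz',True).round(2),row(p,R,tp,ty).round(3),robot.get_obs()["wrist_force"])
```

```text
[0.5646 0.3258 0.2957] [-179.84    0.2  -115.03] [-0.003  0.02   0.007 -0.002  0.002 -0.   ] [ 0.37241376 -0.24854601  0.11623623]
```

View pics/c4.png

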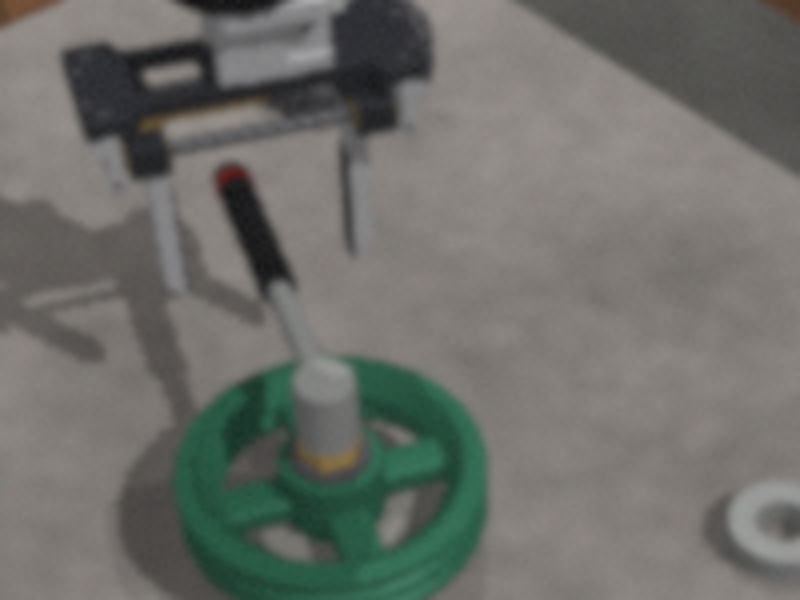

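The grasp height is right, and the jaw centre sits about 6 mm to the clockwise side of the bar. Closing now.

Request:
{"op": "move_arm", "data": {"increments": [[[0.5,0,0,0,0,0,0],[0.4,0,0,0,0,0,0],[0.3,0,0,0,0,0,0],[0.25,0,0,0,0,0,0],[0.2,0,0,0,0,0,0],[0.15,0,0,0,0,0,0],[0.15,0,0,0,0,0,0],[0.15,0,0,0,0,0,0]]]}}

```text
time: 3.55
tool_pos: [0.564, 0.3254, 0.2926]
ee_rot: [3.141, -0.0, -2.008]
wrist_force: [-0.0, -0.5, 0.1]
width: 0.0439
```

Run:
```python
from plan import *
p,R=cur();o=robot.get_obs()
print(p.round(4),R.as_euler('xyz',True).round(2),o["wrist_force"].round(1),o["width"],o["joint_positions"].round(3))
# arc legs: from turn t0 to t1, intermediate rows, ideal commanded pose
for t0,t1,n in((.04,.44,6),(.44,.84,6),(.84,1.24,6),(1.24,1.6,6)):
    q,y=grip(t0);R0=Rn.from_euler('xyz',[np.pi,0,y])
    print(t0,t1)
    for k in range(1,n+1):
        a,b=grip(t0+(t1-t0)*k/n);print(row(q,R0,a,b).round(3))
```

```text
[0.564  0.3254 0.2926] [ 179.99   -0.   -115.02] [-0.  -0.5  0.1] 0.0438753345876056 [ 0.436  0.354  1.275  0.     1.512 -2.269]
0.04 0.44
[ 0.003 -0.087 -0.     0.    -0.     0.042]
[ 0.012 -0.173 -0.    -0.    -0.     0.085]
[ 0.026 -0.258 -0.    -0.    -0.     0.127]
[ 0.046 -0.343 -0.     0.    -0.     0.17 ]
[ 0.072 -0.425 -0.     0.    -0.     0.212]
[ 0.103 -0.506 -0.    -0.    -0.     0.255]
0.44 0.84
[ 0.003 -0.087 -0.    -0.    -0.     0.042]
[ 0.012 -0.173 -0.     0.    -0.     0.085]
[ 0.026 -0.258 -0.    -0.    -0.     0.127]
[ 0.046 -0.343 -0.     0.    -0.     0.17 ]
[ 0.072 -0.425 -0.     0.    -0.     0.212]
[ 0.103 -0.506 -0.     0.    -0.     0.255]
0.84 1.24
[ 0.003 -0.087 -0.     0.    -0.     0.042]
[ 0.012 -0.173 -0.     0.    -0.     0.085]
[ 0.026 -0.258 -0.     0.    -0.     0.127]
[ 0.046 -0.343 -0.     0.    -0.     0.17 ]
[ 0.072 -0.425 -0.     0.    -0.     0.212]
[ 0.103 -0.506 -0.     0.    -0.     0.255]
1.24 1.6
[ 0.002 -0.078 -0.    -0.    -0.     0.038]
[ 0.009 -0.156 -0.    -0.    -0.     0.076]
[ 0.021 -0.233 -0.     0.    -0.     0.115]
[ 0.037 -0.309 -0.    -0.    -0.     0.153]
[ 0.058 -0.384 -0.    -0.    -0.     0.191]
[ 0.083 -0.458 -0.     0.    -0.     0.229]
```

Request:
{"op": "move_arm", "data": {"increments": [[[0,0,0,0,0,0,0],[0,0,0,0,0,0,0],[0,0,0,0,0,0,0],[0,0,0,0,0,0,0],[0,0,0,0,0,0,0],[0,0,0,0,0,0,0],[0,0,0,0,0,0,0]]]}}

```text
time: 4.13
tool_pos: [0.5626, 0.3263, 0.2926]
ee_rot: [3.137, -0.001, -2.006]
wrist_force: [-5.9, 1.9, 2.2]
width: 0.0213
```

The bar is gripped at 21 mm width, and the reaction shows the bar being pressed in the clockwise direction. Now I'll swing it clockwise.

Request:
{"op": "move_arm", "data": {"increments": [[[0,0.003,-0.087,0,0,0,0.042],[0,0.012,-0.173,0,0,0,0.085],[0,0.026,-0.258,0,0,0,0.127],[0,0.046,-0.343,0,0,0,0.17],[0,0.072,-0.425,0,0,0,0.212],[0,0.103,-0.506,0,0,0,0.255],[0,0.103,-0.506,0,0,0,0.255]]]}}

```text
time: 4.72
tool_pos: [0.6052, 0.2952, 0.2925]
ee_rot: [3.138, -0.001, -2.41]
wrist_force: [-3.1, 1.8, 0.2]
width: 0.0212
```

Run:
```python
from plan import *
p,R=cur();o=robot.get_obs()
v=p[:2]-H;yaw=R.as_euler('xyz',True)[2]
print(np.hypot(*v),np.degrees(np.arctan2(v[1],v[0])),yaw,o["wrist_force"].round(1),o["wrist_torque"].round(2),o["width"])
```

```text
0.1297893233297069 41.534188789261286 -138.07875270123952 [-3.1  1.8  0.2] [ 0.62  0.64 -0.18] 0.021188579111329767
```

Request:
{"op": "move_arm", "data": {"increments": [[[0,0.003,-0.087,0,0,0,0.042],[0,0.012,-0.173,0,0,0,0.085],[0,0.026,-0.258,0,0,0,0.127],[0,0.046,-0.343,0,0,0,0.17],[0,0.072,-0.425,0,0,0,0.212],[0,0.103,-0.506,0,0,0,0.255],[0,0.103,-0.506,0,0,0,0.255]]]}}

```text
time: 5.3
tool_pos: [0.6312, 0.2509, 0.2925]
ee_rot: [3.138, -0.001, -2.81]
wrist_force: [-3.0, 4.3, 0.5]
width: 0.0211
```

```bash
cat > st.py <<'E'
from plan import *
import cv2,sys
p,R=cur();o=robot.get_obs()
v=p[:2]-H;yaw=R.as_euler('xyz',True)[2]
print(np.hypot(*v),np.degrees(np.arctan2(v[1],v[0])),yaw,o["wrist_force"].round(1),o["wrist_torque"].round(2),o["width"],o["joint_positions"].round(2))
if len(sys.argv)>1:
    a=robot.snapshot("side")[0][40:220,130:330];b=robot.snapshot("top")[0][90:270,80:280]
    cv2.imwrite(sys.argv[1],cv2.resize(np.hstack([a,b])[:,:,::-1],None,fx=2,fy=2,interpolation=cv2.INTER_CUBIC))
E
python3 st.py pics/c5.png
```

```text
0.13005590691362987 18.72603927675584 -161.00274657330252 [-3.   4.3  0.5] [ 0.77  0.57 -0.26] 0.021111783957576305 [ 0.29  0.42  1.19  0.    1.53 -1.61]
```

View pics/c5.png

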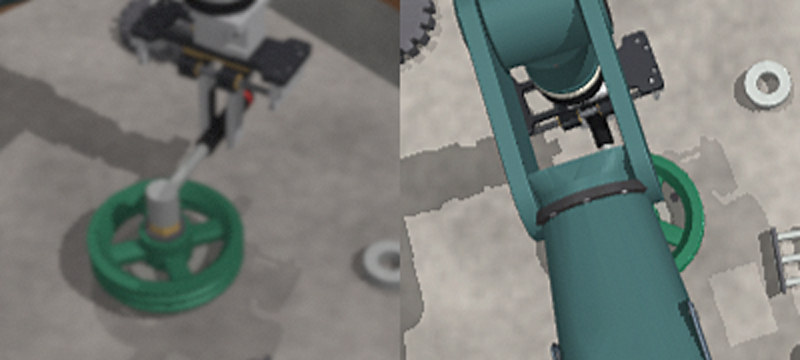

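The side view shows the bar held between the fingers and swinging clockwise, with its end at crop (248,97). Continuing.

Request:
{"op": "move_arm", "data": {"increments": [[[0,0.003,-0.087,0,0,0,0.042],[0,0.012,-0.173,0,0,0,0.085],[0,0.026,-0.258,0,0,0,0.127],[0,0.046,-0.343,0,0,0,0.17],[0,0.072,-0.425,0,0,0,0.212],[0,0.103,-0.506,0,0,0,0.255],[0,0.103,-0.506,0,0,0,0.255]]]}}

```text
time: 5.98
tool_pos: [0.6378, 0.1998, 0.2925]
ee_rot: [3.138, -0.002, 3.073]
wrist_force: [-3.2, 4.7, 0.8]
width: 0.0214
```

```bash
python3 st.py
```

```text
0.13011284134883408 -4.084721889251286 176.0568521508871 [-3.2  4.7  0.8] [ 1.01  0.6  -0.33] 0.02140527238043556 [ 0.22  0.39  1.23  0.    1.53 -1.28]
```

Request:
{"op": "move_arm", "data": {"increments": [[[0,0.003,-0.091,0,0,0,0.045],[0,0.013,-0.181,0,0,0,0.089],[0,0.029,-0.271,0,0,0,0.134],[0,0.051,-0.359,0,0,0,0.178],[0,0.079,-0.446,0,0,0,0.223],[0,0.079,-0.446,0,0,0,0.223],[0,0.079,-0.446,0,0,0,0.223]]]}}

```text
time: 6.57
tool_pos: [0.6268, 0.1564, 0.2925]
ee_rot: [3.139, -0.003, 2.725]
wrist_force: [-2.5, 6.7, 0.2]
width: 0.0211
```

```bash
python3 st.py pics/c6.png
```

```text
0.12994071537380336 -23.91574504522408 156.10968687354273 [-2.5  6.7  0.2] [ 1.12  0.51 -0.35] 0.021141261457075056 [ 0.16  0.34  1.29  0.    1.51 -1.  ]
```

View pics/c6.png

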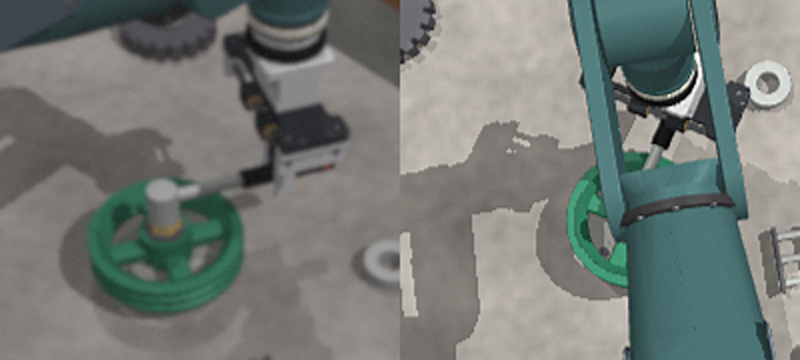

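The bar is at about -23.9°, so it has turned roughly 90.6°. Releasing.

Request:
{"op": "move_arm", "data": {"increments": [[[1,0,0,0,0,0,0],[1,0,0,0,0,0,0],[1,0,0,0,0,0,0],[1,0,0,0,0,0,0],[1,0,0,0,0,0,0],[1,0,0,0,0,0,0],[1,0,0,0,0,0,0],[1,0,0,0,0,0,0]]]}}

```text
time: 7.33
tool_pos: [0.6277, 0.155, 0.2927]
ee_rot: [3.142, 0.0, 2.724]
wrist_force: [0.4, -1.1, 0.4]
width: 0.0714
```

```bash
python3 st.py pics/c7.png
```

```text
0.13135849495078245 -24.342886341412335 156.05079971924158 [ 0.4 -1.1  0.4] [-0.02 -0.01  0.01] 0.0714253404942995 [ 0.15  0.34  1.29 -0.    1.51 -1.  ]
```

View pics/c7.png

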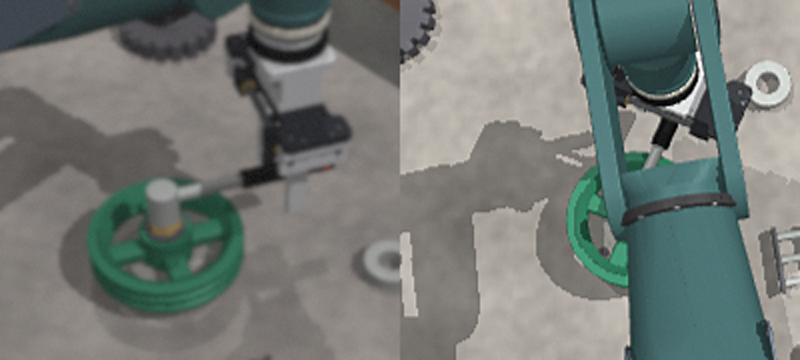

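The jaws are open at 71 mm and the wrist force is near zero. I'll lift straight up, then move to the left (tool +y here is about world (-0.41, -0.91)) to uncover the bar.

Request:
{"op": "move_arm", "data": {"increments": [[[1,0,0,-0.3,0,0,0],[1,0,0,-0.6,0,0,0],[1,0,0,-1,0,0,0],[1,0,0,-1,0,0,0],[1,0,0,-1,0,0,0]]]}}

```text
time: 7.85
tool_pos: [0.6278, 0.1551, 0.3971]
ee_rot: [3.137, 0.007, 2.724]
wrist_force: [-0.4, -0.8, -1.1]
width: 0.0942
```

```bash
python3 st.py
python3 - <<'E'
from plan import *
p,R=cur();print(p,R.apply(np.eye(3)).round(2))
for d in([-.09,0,.0],[0,.09,0],[-.04,.09,.0]):print(d,(R.inv().apply(d)/.1).round(2))
E
```

```text
0.13140572830811262 -24.24411853482562 156.05814356690442 [-0.4 -0.8 -1.1] [-0.03 -0.05  0.03] 0.09416002216841202 [ 0.15  0.3   1.13  0.    1.7  -1.  ]
[0.62781629 0.15514149 0.39708389] [[-0.91  0.41 -0.01]
 [ 0.41  0.91  0.  ]
 [ 0.01  0.   -1.  ]]
[-0.09, 0, 0.0] [ 0.82 -0.37 -0.01]
[0, 0.09, 0] [0.37 0.82 0.  ]
[-0.04, 0.09, 0.0] [ 0.73  0.66 -0.  ]
```

Request:
{"op": "move_arm", "data": {"increments": [[[1,0.37,0.82,0,0,0,0],[1,0.37,0.82,0,0,0,0],[1,0.37,0.82,0,0,0,0]]]}}

```text
time: 8.1
tool_pos: [0.6261, 0.25, 0.3899]
ee_rot: [3.141, -0.005, 2.729]
wrist_force: [-0.4, -0.6, 0.3]
width: 0.0939
```

Request:
{"op": "move_arm", "data": {"increments": [[[1,0.37,0.82,0,0,0,0],[1,0.37,0.82,0,0,0,0],[1,0.37,0.82,0,0,0,0]]]}}

```text
time: 8.35
tool_pos: [0.6252, 0.3406, 0.3892]
ee_rot: [-3.141, -0.005, 2.73]
wrist_force: [-0.6, -0.7, -0.1]
width: 0.0939
```

Request:
{"op": "move_arm", "data": {"increments": [[[1,0.73,0.66,0,0,0,0],[1,0.73,0.66,0,0,0,0],[1,0.73,0.66,0,0,0,0],[1,0.73,0.66,0,0,0,0]]]}}

```text
time: 8.68
tool_pos: [0.5845, 0.4284, 0.3904]
ee_rot: [-3.139, -0.003, 2.73]
wrist_force: [-0.7, -0.3, -0.2]
width: 0.0937
```

Request:
{"op": "move_arm", "data": {"increments": [[[1,0.73,0.66,0,0,0,0],[1,0.73,0.66,0,0,0,0],[1,0.73,0.66,0,0,0,0],[1,0.73,0.66,0,0,0,0],[1,0.73,0.66,0,0,0,0]]]}}

```text
time: 9.1
tool_pos: [0.5473, 0.5142, 0.3916]
ee_rot: [-3.139, 0.001, 2.724]
wrist_force: [0.6, 0.1, 0.3]
width: 0.094
```

Run:
```python
from plan import *
import cv2
for n in("side","top"):cv2.imwrite(f"pics/{n}8.png",robot.snapshot(n)[0][:,:,::-1])
b=cv2.imread("pics/top8.png");cv2.imwrite("pics/t8.png",cv2.resize(b[120:240,150:280],None,fx=5,fy=5,interpolation=cv2.INTER_CUBIC))
```

```text
(no output)
```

View pics/top8.png

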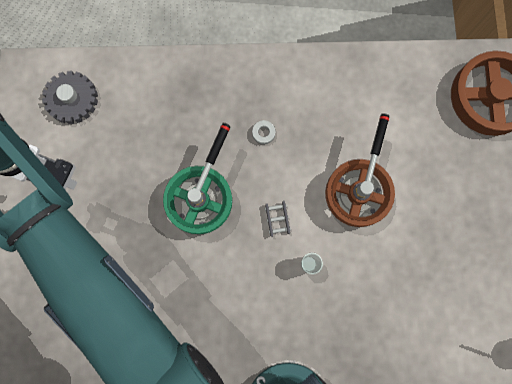

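View pics/t8.png

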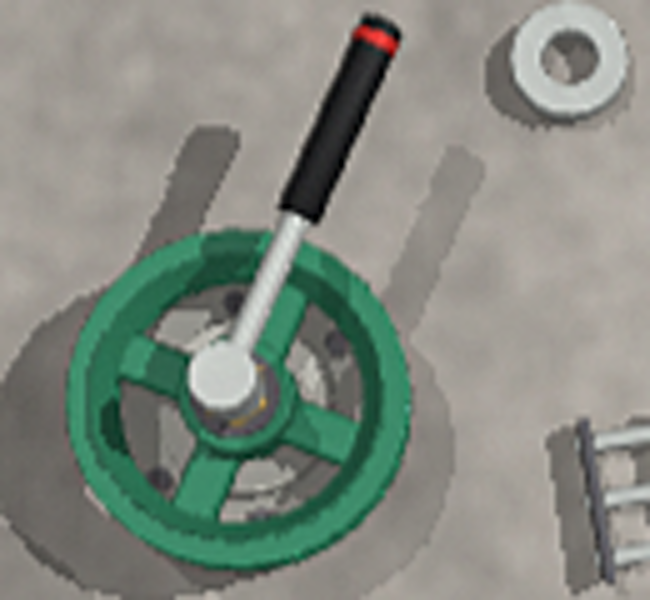

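The enlarged top view shows the socket top at (222,378), the handle's inner end at (301,214) and the red band at (377,38). The rusty bar hasn't moved, with its end still at (384,118).

Run:
```python
from tri import *
t=lambda x,y,f,ox,oy:(ox+(x+.5)/f-.5,oy+(y+.5)/f-.5)
A=[onplane("top",t(x,y,6,110,150),z) for x,y,z in((506,270,.128),(308,193,.12),(90,107,.125))]
B=[onplane("top",t(x,y,5,150,120),z) for x,y,z in((222,378,.128),(301,214,.12),(377,38,.125))]
for L in(A,B):
    print(L[0].round(4),[round(float(np.degrees(np.arctan2(*(q-w)[1::-1]))),2) for q,w in((L[1],L[0]),(L[2],L[0]),(L[2],L[1]))])
a=cv2.imread("pics/top0.png")[100:240,315:405].astype(int);b=cv2.imread("pics/top8.png")[100:240,315:405].astype(int)
print("rusty diff",abs(a-b).mean(),abs(a-b).max())
```

```text
[0.5069 0.2095 0.128 ] [66.53, 66.85, 67.15]
[0.5055 0.2093 0.128 ] [-25.07, -24.62, -24.2]
rusty diff 3.876031746031746 10
```

Run:
```python
from bench import robot
print(robot.close_job(),robot.get_obs()["time"])
```

```text
the job is handed in; nothing more can be done
the job is handed in; nothing more can be done
```

I loosened the green pulley's nut by a quarter turn clockwise, let go of the spanner, moved the arm clear and handed the job in after about 9 s. I gripped the bar from its clockwise side, so closing the jaws could not tighten the nut.

- **Turn:** before and after top views put the bar at about 66.8° and then -24.6°, a turn of about 91.5°. The arm's pose at the end of the swing gave about 90.6°. The two disagree by roughly 1°, and both are slightly past 90°.
- **Rusty pulley:** its picture is unchanged except for noise, so its nut was not turned.
- **Contact and forces:** at the last check the jaws were open and the arm well away from everything. Wrist forces read at the end of each move were under 10 N.

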